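# Open the bottle case to its stop and put a bottle away

### The arm

A 7-joint arm with a two-finger parallel gripper is mounted at the origin on the work surface; the furniture and walls round the work are solid. World frame = base frame: x ahead of the robot, y to its left, z up, the work surface at z = 0. Lengths are in m, angles in rad, forces in N, time in s.
With the tool pointing down it reaches from about 0.4 to 0.925 m from the base axis. Payload 4.1 kg.
Tool frame: the origin (TCP) lies midway between the tips of the shut fingers; the grasp point (between the pads) lies 19 mm behind it; z points along the fingers, x is the direction in which the jaws open and shut, and the axes are right-handed (so a half turn about z gives the same grasp; the last joint's range is limited). The gripper opens to 85 mm and grips with 20 to 120 N. Pads are 22 mm wide; open, the fingers measure 114 mm over their backs; the gripper's body (76 mm by 85 mm) begins 54 mm behind the grasp point. The pads swing forward as they close: fully open they stand 13 mm farther back than shut.
Start: joints at [1.231, 0.398, 0.045, 1.537, -0.019, 1.207, -0.051], TCP at [0.155, -0.631, 0.231] pointing down, gripper open.
Joint ranges: [-2.82, 2.82], [-0.49, 2.23], [-1.37, 1.46], [0, 2.46], [-1.36, 4.5], [0.23, 2], [-2.94, 2.94]. Speed limits (rad/s): [2.57, 2.57, 3.14, 3.14, 3.14, 3.14, 3.14].

### API

Orientations are given as a unit quaternion [w, x, y, z].
In Python, from bench import arm gives the robot as it stands. The module is installed in compiled form; this text tells all that it offers.
- The arm moves only by the tool play_rows, never from a script. Its argument "deltas" is a list of rows, each a list of 4 numbers: the shift along the tool's x, y, z in mm, then the turn about the tool's z in rad. In form: [[x, y, z, turn], ...]. A call has 1 to 20 rows; each row shifts and turns the commanded pose from where the row before left it, along the tool's axes as they then stand; what a row does not reach is not made up. A row lasts 1/12 s, in which the tool goes at most 41.7 mm and 7.16 degrees, less where a joint would pass 70% of its speed; a pose out of reach is approached as far as the arm can. A call with a gripper value outside its range is refused whole. "jaw" is the opening, from 0 (shut) to 1 (fully open), set as the call begins (left out, the last holds). The fingers move at their own pace and stop on an object; "force" is the grip in N (left out, the last holds). Time passes only in rows, so rows that do not move let the fingers close. It gives the time, the measured TCP pose, the force and the opening at its end, in the units of the state.
- arm.get_state(): the state, without advancing time (a new reading comes with each control period).
- arm.snapshot(name): name is "scene" or "top" or "wrist"; returns a dict with "image" (420x560x3 uint8, blue, green, red), "K" (3x3 intrinsics, pixels), "eye" and "attitude" of the camera in the world. Camera axes: x right, y down, z forward; pixel columns grow to the right and rows downward; lengths in m; the calibration is good to about 2 mm. A picture is of the moment at which its call begins. There is no depth.
- arm.hand_in(): hands the job in, once; it reports no verdict.
The state is a dict: "t": time; "joints": joint angles; "qvel": joint speeds; "tau": joint torques, N m; "ee_pos": TCP position; "orientation": TCP orientation; "ft_force": force on the tool from outside, world axes, zero at the start; "moment": the same for the moment, N m; "width": finger opening in m.
Only numpy, scipy, OpenCV 4.12 (cv2) and the standard library are available. Lean on these libraries where they do the work, as an engineer would, in place of code of your own. Each camera call takes 0.05 s, during which the arm holds its last target.

### The job

Lift the case's lid by its bar handle and swing it right over until it meets the rubber buffer of the bench stop behind it. The buffer can be screwed in or out, so feel for it: press the lid against it with a steady push of about 10 N for a full second, never as hard as 20 N, so that the lid stays resting on the buffer. Then stand the loose bottle upright on the floor of the empty cell of the case and let go of it, leaving the lid on its buffer and the other bottles and things where they are.

Things in the scene. Friction and masses are not known exactly. Their poses are not given: they have to be found in the camera images.
- case: Plywood case screwed to the bench, 170 (its x) by 220 (its y) by 120 mm high without lid, walls 8 to 10 mm. Origin: centre of underside. Front faces its -x (to the robot), lid hinge along its rear (+x) top edge. A divider along x makes two cells, 150 mm in x and 110 mm deep: the narrow one at +y (62 mm wide) holds two bottles, the wide one at -y (130 mm in y) is empty.
- lid_hinge (a point): Middle of the lid's hinge axis, at the case's rear top edge (case frame: x +85, y 0, z 120 mm). The axis runs along the case's y.
- lid (a joint): Opening angle of the lid, rad: 0 closed, pi/2 upright. The hinge is stiff (friction about 0.28 N m), so the lid stays where it is left; lifting it from closed takes about 4 N at the handle, swinging it when upright 2 N. Starts closed or up to 0.12 ajar and meets the stop somewhere between 1.64 and 2.03; the hinge alone would go on to 2.3.
- lid_edge (a point): Middle of the free front edge of the lid, on its inner face, 175 mm from the hinge. The lid is a flat board 224 mm wide, 10 mm thick, 0.3 kg; its inner face passes through the hinge axis. The push of 10 N is meant on the inner face, about as far from the hinge as the buffer.
- lid_handle (a point): Centre of the lid's handle: a round steel bar, 12 mm thick, parallel to the hinge, 100 mm between its two legs, 130 mm from the hinge along the lid; its middle line stands 50 mm off the lid's inner face, 40 mm off the outer. The bar can turn between two fingers.
- lid_stop: Steel stop behind the case, screwed down. Origin: foot of its post, 22x30 mm, 268 high, 80 mm to the case's +y side of the handle's middle. From its front (-x) a screw with a hard rubber buffer, 22 mm across, points at the lid's outer face 125 mm above the hinge; its tip is 38 to 82 mm before the post's middle, different each time, not measured. The buffer yields 1 mm per 4 N, at most 8 mm.
- empty_cell (a point): Centre of the inner floor of the empty cell (case frame: x 0, y -35, z 10 mm).
- bottle_center (a point): Centre (half-way up, 51 mm above its foot) of the loose bottle: clear, about 0.15 kg, 102 mm high; round body of 50 mm diameter up to 75 mm, above it a black cap of 29 mm diameter from 75 to 102 mm. Its z axis points up along the bottle; it stands alone on the bench at the left, in front of the filled carton.
- stored_a: One of the two bottles in the +y cell, same kind as the loose one; origin at its foot. Leave it.
- stored_b: The other bottle in the +y cell; origin at its foot. Leave it.
- tape: Roll of masking tape lying on the bench, 98 mm across, 25 mm high; origin at its underside. Leave it.
- pens: Pen pot, 80 by 88 by 145 mm, at the left; origin at its foot. Leave it.

How it is judged:
By the outcome, as a careful person would: the job done as asked, in the order asked, and still so for the second after the job is handed in, with the robot touching nothing.
It also fails if it takes over 72 s, if anything falls off the work surface, if the arm or the gripper's body presses on something with over 40 N, if the wrist force passes 120 N, or if a joint passes its speed limit or range.

## Working session

There is one attempt and no reset: what is moved stays moved. The work goes in short steps, Python scripts to look and compute and a tool call to move; the robot and the scene stay as the last step left them, time stands still between calls to the robot, and variables do not carry over. Pictures are saved under pics/ and viewed, and the job is handed in when it is done.

Besides the shell and the picture viewer there is one more tool, called after ">>>" as name(argument=value, ...), one argument or row to a line, values as JSON. play_rows: Moves the arm, as the interface text tells. Its arguments: {"type":"object","properties":{"deltas":{"type":"array"},"jaw":{"type":"number"},"force":{"type":"number"}},"required":["deltas"]}

```bash
mkdir -p pics; python3 - <<'E'
from bench import arm
import cv2,numpy as np
s=arm.get_state()
for k,v in s.items(): print(k,np.round(v,3))
for n in["scene","top","wrist"]:
    d=arm.snapshot(n); cv2.imwrite(f"pics/{n}0.png",d["image"]); print(n,np.round(d["K"],1).tolist(),np.round(d["eye"],3),np.round(d["attitude"],3).tolist())
    np.savez(f"{n}0.npz",**d)
E
```

```text
t 0.0
joints [ 1.231  0.399  0.045  1.538 -0.019  1.207 -0.051]
qvel [ 0.001  0.    -0.001 -0.001  0.001  0.001  0.002]
tau [-1.0000e-03 -4.7512e+01  1.3650e+00 -2.5422e+01  1.2000e-02  1.0000e-02
 -0.0000e+00]
ee_pos [ 0.155 -0.631  0.23 ]
orientation [-0.001  0.787 -0.617 -0.001]
ft_force [-0.513  0.6    0.525]
moment [ 0.037  0.037 -0.016]
width 0.086
scene [[435.6, 0.0, 269.5], [0.0, 435.6, 208.4], [0.0, 0.0, 1.0]] [1.31  0.112 1.229] [-0.199, 0.605, 0.734, -0.235]
top [[536.4, 0.0, 280.7], [0.0, 536.4, 206.9], [0.0, 0.0, 1.0]] [ 0.32  -0.033  1.936] [0.037, -0.7, 0.713, -0.035]
wrist [[302.0, 0.0, 280.2], [0.0, 302.0, 206.6], [0.0, 0.0, 1.0]] [ 0.224 -0.613  0.372] [0.111, 0.779, -0.611, -0.089]
```

View pics/scene0.png

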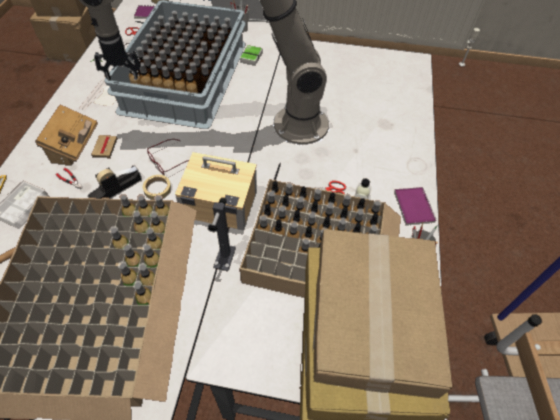

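View pics/top0.png

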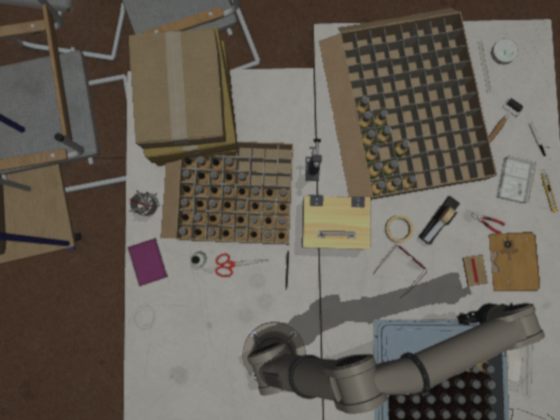

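View pics/wrist0.png

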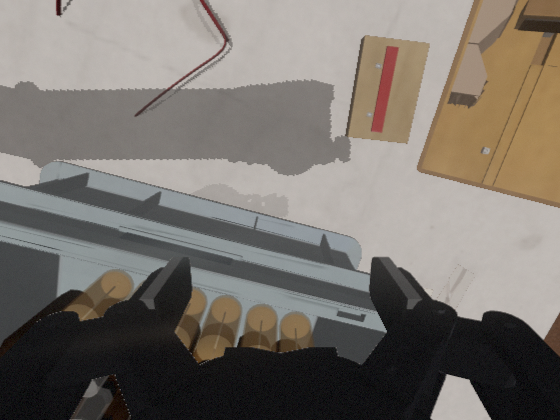

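The scene view shows the yellow case at about (217,188), the black stop at (222,235) and the loose bottle at (363,187). In the top view the case is at (337,222), the stop at (315,163), the bottle at (198,259) and the tape at (398,229). Next I'll enlarge these regions.

```bash
python3 - <<'E'
import cv2,numpy as np
t=cv2.imread("pics/top0.png"); s=cv2.imread("pics/scene0.png")
cv2.imwrite("pics/t1.png",cv2.resize(t[120:270,280:430],None,fx=4,fy=4,interpolation=cv2.INTER_CUBIC))
cv2.imwrite("pics/s1.png",cv2.resize(s[130:280,160:300],None,fx=4,fy=4,interpolation=cv2.INTER_CUBIC))
a=cv2.resize(t[230:290,160:240],None,fx=5,fy=5,interpolation=cv2.INTER_CUBIC)
b=cv2.resize(s[160:220,330:410],None,fx=5,fy=5,interpolation=cv2.INTER_CUBIC)
cv2.imwrite("pics/b1.png",np.hstack([a,b]))
E
```

```text
(no output)
```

View pics/t1.png

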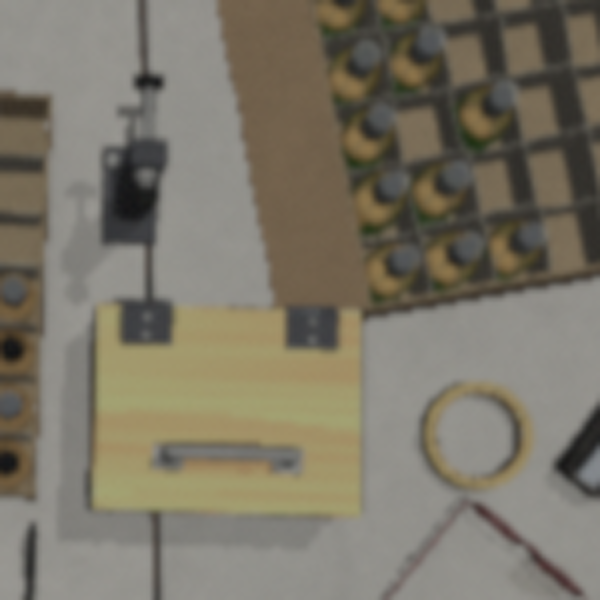

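View pics/s1.png

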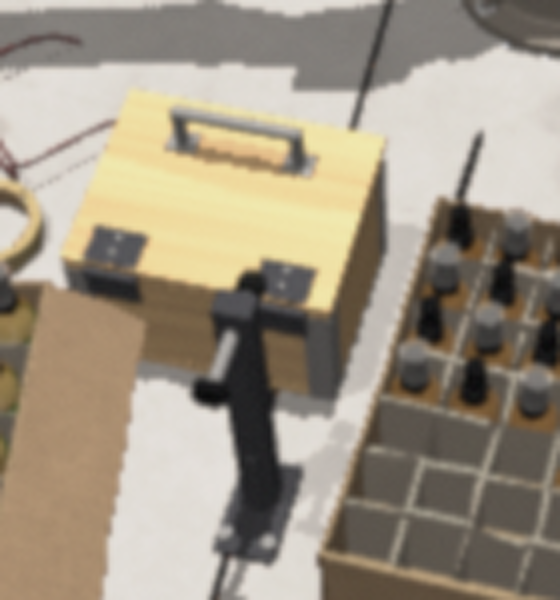

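View pics/b1.png

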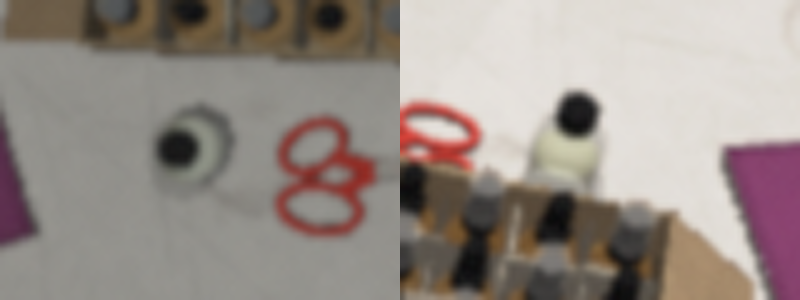

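```bash
cat > h.py <<'E'
import numpy as np
from scipy.spatial.transform import Rotation as R
def rot(q): return R.from_quat(q,scalar_first=True).as_matrix()
def ray(d,px):
    v=np.linalg.inv(d["K"])@[px[0],px[1],1.]; v=rot(d["attitude"])@v; return np.array(d["eye"]),v/np.linalg.norm(v)
def plane(d,px,z):
    o,v=ray(d,px); return o+v*(z-o[2])/v[2]
def tri(*prs):
    A=np.zeros((3,3));b=np.zeros(3);L=[]
    for d,px in prs:
        o,v=ray(d,px);P=np.eye(3)-np.outer(v,v);A+=P;b+=P@o;L.append((o,P))
    x=np.linalg.solve(A,b); return x,[round(1000*np.linalg.norm(P@(x-o)),1) for o,P in L]
E
python3 - <<'E'
from h import *
T=dict(np.load("top0.npz"));S=dict(np.load("scene0.npz"))
print(rot(T["attitude"])[:,2],rot(S["attitude"])[:,2])
t=lambda x,y:(x/4+280-.4,y/4+120-.4); s=lambda x,y:(x/4+160-.4,y/4+130-.4)
def p(n,a,b): x,e=tri((T,a),(S,b)); print(n,np.round(x,4),e)
# top left=+y ; scene right=+y
p("bar+y",t(163,451),s(300,133)); p("bar-y",t(300,457),s(176,112))
p("lid F+y",t(92,511),s(386,138)); p("lid F-y",t(361,514),s(133,88))
p("lid R+y",t(97,305),s(326,314)); p("lid R-y",t(364,307),s(64,260))
p("stop tip?",t(147,177),s(250,284))
p("stop top",t(148,153),s(236,306))
p("cap",(195.2,259.4),(365.2,182.2))
for n,c in dict(Fp=(92,511),Fm=(361,514),Rp=(97,305),Rm=(364,307)).items(): print(n,np.round(plane(T,t(*c),.13),4))
for n,c in dict(Fp=(386,138),Fm=(133,88),Rp=(326,314),Rm=(64,260)).items(): print(n,np.round(plane(S,s(*c),.13),4))
E
```

```text
[ 0.10138651  0.00206213 -0.99484497] [-0.57675014 -0.10326754 -0.81036726]
bar+y [ 0.4132 -0.1606  0.1874] [np.float64(3.4), np.float64(3.4)]
bar-y [ 0.4058 -0.2694  0.1811] [np.float64(0.1), np.float64(0.1)]
lid F+y [ 0.3664 -0.1023  0.1427] [np.float64(2.3), np.float64(2.3)]
lid F-y [ 0.3592 -0.3233  0.1495] [np.float64(0.5), np.float64(0.5)]
lid R+y [ 0.5413 -0.1123  0.1278] [np.float64(3.6), np.float64(3.6)]
lid R-y [ 0.5336 -0.3327  0.1318] [np.float64(1.8), np.float64(1.8)]
stop tip? [ 0.6243 -0.1444  0.2672] [np.float64(0.2), np.float64(0.2)]
stop top [ 0.644  -0.1474  0.2669] [np.float64(1.5), np.float64(1.5)]
cap [0.333  0.2644 0.0953] [np.float64(1.6), np.float64(1.6)]
Fp [ 0.3663 -0.1005  0.13  ]
Fm [ 0.3595 -0.326   0.13  ]
Rp [ 0.5403 -0.1087  0.13  ]
Rm [ 0.5343 -0.3347  0.13  ]
Fp [ 0.3557 -0.1071  0.13  ]
Fm [ 0.3421 -0.3316  0.13  ]
Rp [ 0.5434 -0.1154  0.13  ]
Rm [ 0.5321 -0.3316  0.13  ]
```

>>> play_rows(
  deltas=[
    [0,0,-12,-0.107],
    [0,0,-12,-0.107],
    [0,0,-12,-0.107],
    [0,0,-12,-0.107],
    [0,0,-12,-0.107],
    [0,0,-12,-0.107],
    [0,0,-12,-0.107],
    [0,0,-12,-0.107],
    [0,0,-12,-0.107],
    [0,0,-12,-0.107],
    [0,0,-12,-0.107],
    [0,0,-12,-0.107],
  ],
  jaw=1,
)

```text
t: 1.15
ee_pos: [0.1549, -0.631, 0.3754]
orientation: [-0.0, 1.0, -0.02, -0.0]
ft_force: [-0.2, 1.0, -0.0]
width: 0.0855
```

>>> play_rows(
  deltas=[
    [8,-15,0,0],
    [17,-30,-2,0],
    [17,-30,-3,0],
    [17,-30,-3,0],
    [17,-30,-3,0],
    [17,-30,-3,0],
    [17,-30,-3,0],
    [17,-30,-3,0],
    [17,-30,-3,0],
    [17,-30,-3,0],
    [17,-30,-3,0],
    [17,-30,-3,0],
    [17,-30,-3,0],
    [17,-30,-3,0],
    [9,-16,0,0],
    [0,0,0,0],
  ],
)

```text
t: 2.48
ee_pos: [0.4147, -0.2163, 0.4137]
orientation: [-0.001, 1.0, -0.018, 0.001]
ft_force: [0.1, -0.8, 0.5]
width: 0.0849
```

```bash
python3 - <<'E'
from bench import arm
import cv2,numpy as np
s=arm.get_state(); print(s["t"],np.round(s["ee_pos"],4),s["joints"],s["ft_force"])
d=arm.snapshot("wrist"); cv2.imwrite("pics/w1.png",d["image"]);np.savez("w1.npz",**d);print(d["eye"],d["attitude"])
E
```

```text
2.4833 [ 0.4147 -0.2163  0.4137] [ 0.93211804 -0.00947476 -0.53300869  1.63750881 -0.00641154  1.51114709
  0.36306722] [ 0.12290703 -0.76809995  0.52677004]
[ 0.4166693  -0.14445589  0.55565236] [ 0.14106802  0.98981976 -0.01872847 -0.00242983]
```

View pics/w1.png

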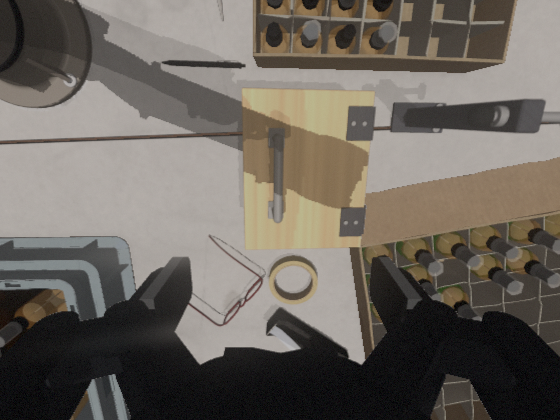

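The wrist view shows the lid corners at (242,90), (374,91), (366,246) and (246,249). The bar runs from (278,133) to (277,217), and the stop is at (410–540,115).

```bash
python3 - <<'E'
from h import *
import cv2
T=dict(np.load("top0.npz"));S=dict(np.load("scene0.npz"));W=dict(np.load("w1.npz"))
t=lambda x,y:(x/4+280-.4,y/4+120-.4); s=lambda x,y:(x/4+160-.4,y/4+130-.4)
def p(n,w,a,b): x,e=tri((W,w),(T,a),(S,b)); print(n,np.round(x,4),e);return x
p("bar+y",(278,133),t(163,451),s(300,133)); p("bar-y",(277,217),t(300,457),s(176,112))
a=p("F+y",(243,90),t(92,511),s(386,138)); b=p("F-y",(246,249),t(361,514),s(133,88))
c=p("R+y",(374,91),t(97,305),s(326,314)); d=p("R-y",(366,246),t(364,307),s(64,260))
for z,q in((.130,(374,91)),(.130,(366,246)),(.147,(243,90)),(.147,(246,249))): print(np.round(plane(W,q,z),4))
im=W["image"];cv2.imwrite("pics/w1c.png",cv2.resize(im[70:260,220:420],None,fx=3,fy=3,interpolation=cv2.INTER_CUBIC))
E
```

```text
bar+y [ 0.4134 -0.1606  0.1876] [np.float64(0.2), np.float64(3.4), np.float64(3.4)]
bar-y [ 0.4068 -0.2686  0.1815] [np.float64(1.9), np.float64(1.3), np.float64(0.7)]
F+y [ 0.3678 -0.1039  0.1423] [np.float64(4.3), np.float64(4.3), np.float64(1.2)]
F-y [ 0.3597 -0.3235  0.1504] [np.float64(1.1), np.float64(1.1), np.float64(0.3)]
R+y [ 0.5418 -0.1128  0.1284] [np.float64(1.2), np.float64(4.2), np.float64(3.0)]
R-y [ 0.536  -0.3317  0.1366] [np.float64(2.7), np.float64(3.1), np.float64(2.6)]
[ 0.542  -0.1139  0.13  ]
[ 0.5406 -0.3357  0.13  ]
[ 0.3711 -0.1077  0.147 ]
[ 0.3597 -0.3261  0.147 ]
```

View pics/w1c.png

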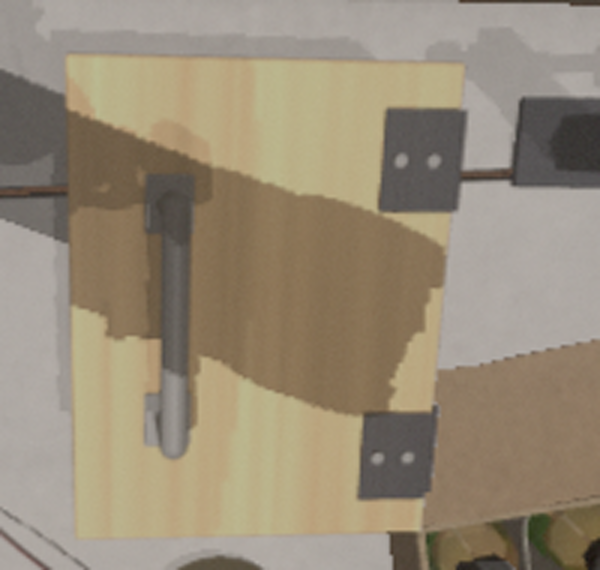

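>>> play_rows(
  deltas=[
    [-2,-1,10,0],
    [-3,-1,20,0],
    [0,0,25,0],
    [0,0,25,0],
    [0,0,25,0],
    [0,0,25,0],
    [0,0,25,0],
    [0,0,25,0],
    [0,0,20,0],
    [0,0,18,0],
    [0,0,15,0],
    [0,0,10,0],
    [0,0,5,0],
    [0,0,0,0],
  ],
)

```text
t: 3.7
ee_pos: [0.4058, -0.2199, 0.164]
orientation: [-0.001, 1.0, -0.024, -0.001]
ft_force: [-0.8, -0.6, -0.1]
width: 0.0853
```

```bash
python3 - <<'E'
from bench import arm
import cv2,numpy as np
s=arm.get_state(); print(s["t"],np.round(s["ee_pos"],4),s["ft_force"])
d=arm.snapshot("wrist"); cv2.imwrite("pics/w2.png",d["image"])
E
```

```text
3.7 [ 0.4058 -0.2199  0.164 ] [-0.83725502 -0.56766161 -0.05610815]
```

View pics/w2.png

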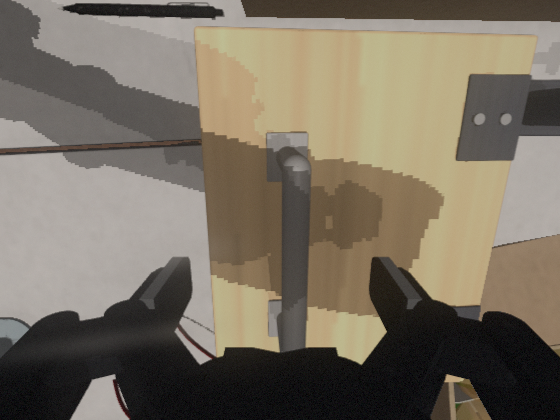

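The fingers straddle the bar, which sits at column ~294 while the jaw centre is at 280. I'll shift about 5 mm in +x and close.

>>> play_rows(
  deltas=[
    [3,-3,0,0],
    [2.5,-2,0,0],
    [0,0,0,0],
  ],
)

```text
t: 4.0
ee_pos: [0.4144, -0.2143, 0.1663]
orientation: [0.0, 1.0, -0.022, 0.001]
ft_force: [-0.3, -0.8, 0.7]
width: 0.0853
```

>>> play_rows(
  deltas=[
    [0,0,0,0],
    [0,0,0,0],
    [0,0,0,0],
    [0,0,0,0],
    [0,0,0,0],
    [0,0,0,0],
    [0,0,0,0],
    [0,0,0,0],
  ],
  jaw=0,
  force=40,
)

```text
t: 4.67
ee_pos: [0.4123, -0.2147, 0.1651]
orientation: [-0.0, 1.0, -0.023, -0.001]
ft_force: [-0.1, -0.7, 1.6]
width: 0.0105
```

```bash
python3 - <<'E'
import numpy as np
th=np.r_[.11,.13,np.linspace(.18,1.23,18),1.25]
p=139.3*np.c_[-np.cos(th+.367),np.sin(th+.367)]
print(len(th)-1,[[round(a,1),0,round(-b,1),0] for a,b in np.diff(p,axis=0)],p[-1])
E
```

```text
20 [[np.float64(1.3), 0, np.float64(-2.5), 0], [np.float64(3.5), 0, np.float64(-6.0), 0], [np.float64(4.7), 0, np.float64(-7.2), 0], [np.float64(5.1), 0, np.float64(-6.9), 0], [np.float64(5.6), 0, np.float64(-6.6), 0], [np.float64(5.9), 0, np.float64(-6.2), 0], [np.float64(6.3), 0, np.float64(-5.8), 0], [np.float64(6.7), 0, np.float64(-5.4), 0], [np.float64(7.0), 0, np.float64(-5.0), 0], [np.float64(7.3), 0, np.float64(-4.6), 0], [np.float64(7.6), 0, np.float64(-4.1), 0], [np.float64(7.8), 0, np.float64(-3.6), 0], [np.float64(8.0), 0, np.float64(-3.2), 0], [np.float64(8.2), 0, np.float64(-2.7), 0], [np.float64(8.3), 0, np.float64(-2.1), 0], [np.float64(8.4), 0, np.float64(-1.6), 0], [np.float64(8.5), 0, np.float64(-1.1), 0], [np.float64(8.6), 0, np.float64(-0.6), 0], [np.float64(8.6), 0, np.float64(-0.0), 0], [np.float64(2.8), 0, np.float64(0.1), 0]] [  6.43388195 139.15133906]
```

>>> play_rows(
  deltas=[
    [1.3,0,-2.5,0],
    [3.5,0,-6,0],
    [4.7,0,-7.2,0],
    [5.1,0,-6.9,0],
    [5.6,0,-6.6,0],
    [5.9,0,-6.2,0],
    [0,0,0,0],
  ],
)

```text
t: 5.25
ee_pos: [0.4366, -0.2159, 0.202]
orientation: [-0.0, 1.0, -0.023, -0.004]
ft_force: [-11.5, 0.5, 9.3]
width: 0.0107
```

>>> play_rows(
  deltas=[
    [4.5,0,-7.5,0],
    [6,0,-6,0],
    [7,0,-5,0],
    [7.3,0,-4.6,0],
    [7.6,0,-4.1,0],
    [7.8,0,-3.6,0],
    [0,0,0,0],
  ],
)

```text
t: 5.83
ee_pos: [0.4798, -0.2181, 0.2351]
orientation: [0.001, 1.0, -0.023, -0.001]
ft_force: [-9.5, 1.0, 13.2]
width: 0.0102
```

>>> play_rows(
  deltas=[
    [6.5,0,-5.5,0],
    [7.5,0,-4,0],
    [8.3,0,-2.1,0],
    [8.4,0,-1.6,0],
    [8.5,0,-1.1,0],
    [0,0,0,0],
  ],
)

```text
t: 6.33
ee_pos: [0.5219, -0.2203, 0.249]
orientation: [0.001, 1.0, -0.023, 0.003]
ft_force: [-2.4, -1.3, 6.5]
width: 0.0103
```

```bash
python3 - <<'E'
from bench import arm
import cv2,numpy as np
d=arm.snapshot("scene"); np.savez("s2.npz",**d)
e=arm.snapshot("wrist"); np.savez("w3.npz",**e)
a=cv2.resize(d["image"][90:290,140:340],(400,400),interpolation=cv2.INTER_CUBIC)
b=cv2.resize(e["image"],(400,300))
c=np.zeros((400,800,3),np.uint8);c[:,:400]=a;c[:300,400:]=b
cv2.imwrite("pics/c3.png",c)
E
```

```text
(no output)
```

View pics/c3.png

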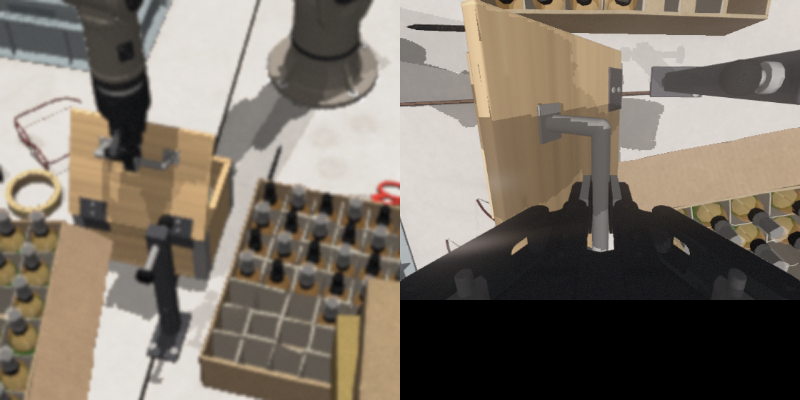

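The wrist view shows the bar held, with the lid about 1.1–1.2 rad open. I'll swing it a little further, then open the jaw slightly and withdraw upward.

>>> play_rows(
  deltas=[
    [8,0,-1,0],
    [6,0,0,0],
    [0,0,0,0],
  ],
)

```text
t: 6.68
ee_pos: [0.5357, -0.2209, 0.2498]
orientation: [0.001, 1.0, -0.023, 0.003]
ft_force: [-1.9, -2.6, 5.4]
width: 0.0105
```

>>> play_rows(
  deltas=[
    [0,0,0,0],
    [0,0,0,0],
    [0,0,0,0],
    [0,0,0,0],
    [0,0,-4,0],
    [0,0,-8,0],
    [0,0,-15,0],
    [0,0,-20,0],
    [0,0,-25,0],
    [0,0,-25,0],
    [0,0,-25,0],
    [0,0,-10,0],
  ],
  jaw=0.38,
)

```text
t: 7.68
ee_pos: [0.5339, -0.2202, 0.3835]
orientation: [0.001, 1.0, -0.023, 0.003]
ft_force: [-0.1, 0.5, -0.1]
width: 0.0325
```

```bash
python3 - <<'E'
from bench import arm
import cv2,numpy as np
d=arm.snapshot("scene"); np.savez("s3.npz",**d)
e=arm.snapshot("wrist"); np.savez("w4.npz",**e)
a=cv2.resize(d["image"][90:290,140:340],(400,400),interpolation=cv2.INTER_CUBIC)
b=cv2.resize(e["image"],(400,300))
c=np.zeros((400,800,3),np.uint8);c[:,:400]=a;c[:300,400:]=b
cv2.imwrite("pics/c4.png",c)
E
```

```text
(no output)
```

View pics/c4.png

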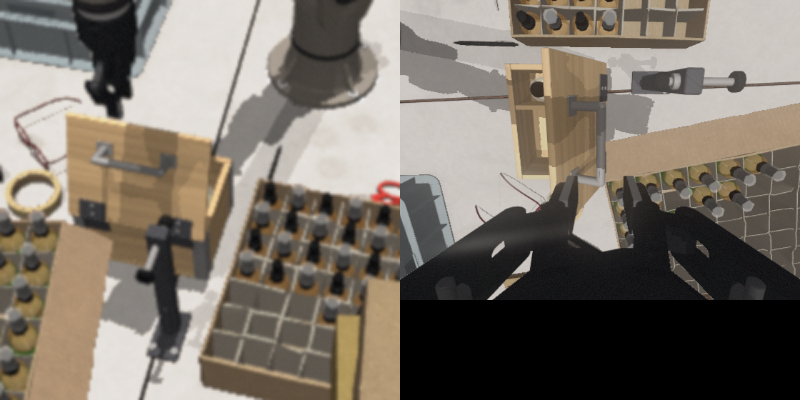

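>>> play_rows(
  deltas=[
    [-10,-3,0,0],
    [-20,-5,0,0],
    [-25,-5,0,0],
    [-25,-5,0,0],
    [-25,-5,0,0],
    [-20,-5,5,0],
    [-5,-2,15,0],
    [0,0,25,0],
    [0,0,25,0],
    [0,0,25,0],
    [0,0,20,0],
    [0,0,15,0],
    [0,0,8,0],
    [0,0,0,0],
    [0,0,0,0],
  ],
  jaw=0,
)

```text
t: 9.03
ee_pos: [0.403, -0.184, 0.2402]
orientation: [-0.0, 1.0, -0.023, -0.001]
ft_force: [0.0, 0.5, 0.6]
width: -0.0
```

```bash
python3 - <<'E'
import cv2,numpy as np
w=np.load("w4.npz")["image"];s=np.load("s3.npz")["image"]
a=cv2.resize(w[80:150,300:400],(400*1,280),interpolation=cv2.INTER_CUBIC)
b=cv2.resize(s[190:260,190:260],(400,400),interpolation=cv2.INTER_CUBIC)
c=np.zeros((400,800,3),np.uint8);c[:280,:400]=a;c[:,400:]=b
cv2.imwrite("pics/c5.png",c)
E
```

```text
(no output)
```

View pics/c5.png

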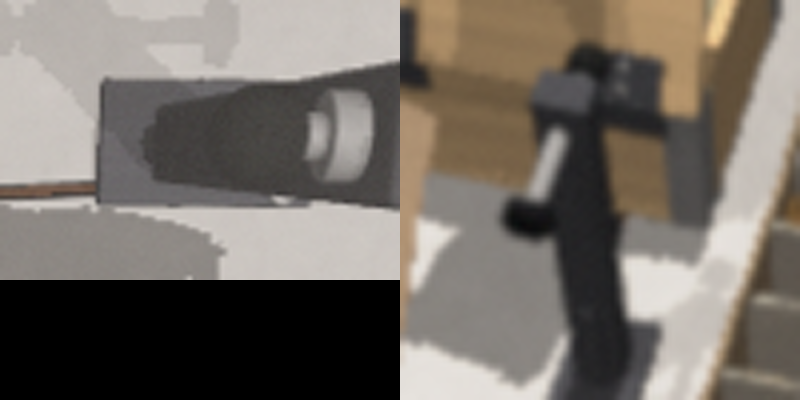

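```bash
python3 - <<'E'
import cv2,numpy as np
w=np.load("w4.npz")["image"]
cv2.imwrite("pics/c6.png",cv2.resize(w[80:150,300:500],(800,280),interpolation=cv2.INTER_CUBIC))
E
```

```text
(no output)
```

View pics/c6.png

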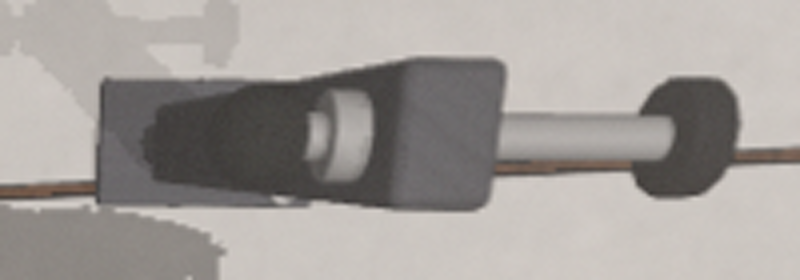

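```bash
python3 - <<'E'
from h import *
W=dict(np.load("w4.npz"))
f=lambda x,y:(x/4+300-.4,y/4+80-.4)
for n,c,z in(("tip",(225,135),.245),("neck",(308,135),.245),("nutback",(372,130),.245),("top front",(397,130),.268),("top rear",(500,130),.268),("knob",(690,135),.245)): print(n,np.round(plane(W,f(*c),z),4))
E
```

```text
tip [ 0.6052 -0.1475  0.245 ]
neck [ 0.6237 -0.1484  0.245 ]
nutback [ 0.6378 -0.148   0.245 ]
top front [ 0.6346 -0.1482  0.268 ]
top rear [ 0.6557 -0.1492  0.268 ]
knob [ 0.7089 -0.1524  0.245 ]
```

>>> play_rows(
  deltas=[
    [6,0,-1,0],
    [10,0,-2,0],
    [12,0,-2,0],
    [10,0,0,0],
    [6,0,0,0],
    [6,0,0,0],
    [6,0,0,0],
    [6,0,0,0],
    [6,0,0,0],
    [6,0,0,0],
    [6,0,0,0],
    [6,0,0,0],
    [6,0,0,0],
    [6,0,0,0],
  ],
)

```text
t: 10.2
ee_pos: [0.5094, -0.1895, 0.2563]
orientation: [0.003, 1.0, -0.023, 0.009]
ft_force: [-4.1, 2.7, 37.9]
width: -0.0003
```

Upward force of 38 N: the lid edge is jammed under the knuckles. I'll back off and look.

>>> play_rows(
  deltas=[
    [-6,0,-8,0],
    [-4,0,-8,0],
    [0,0,0,0],
  ],
)

```text
t: 10.45
ee_pos: [0.4918, -0.1886, 0.2631]
orientation: [0.001, 1.0, -0.023, 0.001]
ft_force: [0.7, 0.3, -0.7]
width: -0.0001
```

```bash
python3 - <<'E'
from bench import arm
import cv2,numpy as np
s=arm.get_state();print(s["ee_pos"],s["ft_force"])
d=arm.snapshot("scene"); np.savez("s4.npz",**d)
e=arm.snapshot("wrist"); np.savez("w5.npz",**e)
a=cv2.resize(d["image"][90:290,140:340],(400,400),interpolation=cv2.INTER_CUBIC)
b=cv2.resize(e["image"],(400,300))
c=np.zeros((400,800,3),np.uint8);c[:,:400]=a;c[:300,400:]=b
cv2.imwrite("pics/c7.png",c)
E
```

```text
[ 0.49181138 -0.18857217  0.26313626] [ 0.74590457  0.25355617 -0.69994737]
```

View pics/c7.png

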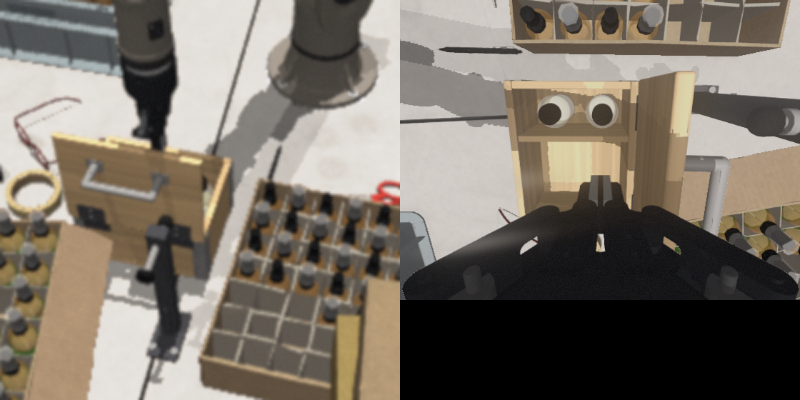

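>>> play_rows(
  deltas=[
    [-15,0,-10,0],
    [-15,0,-5,0],
    [-15,0,0,-0.05],
    [0,0,0,-0.11],
    [0,0,0,-0.11],
    [0,0,0,-0.11],
    [0,0,0,-0.11],
    [0,0,0,-0.11],
    [0,0,0,-0.11],
    [0,0,0,-0.11],
    [0,0,0,-0.11],
    [0,0,0,-0.11],
    [0,0,0,-0.11],
    [0,0,0,-0.11],
    [0,0,0,-0.11],
    [0,0,0,-0.11],
    [0,0,0,-0.09],
    [0,0,0,0],
  ],
)

```text
t: 12.05
ee_pos: [0.4461, -0.1861, 0.2754]
orientation: [-0.001, 0.723, 0.691, -0.0]
ft_force: [0.5, -0.8, -0.0]
width: -0.0001
```

```bash
python3 - <<'E'
from bench import arm
from h import *
import cv2
s=arm.get_state();print(s["ee_pos"],s["ft_force"],s["joints"],rot(s["orientation"]).round(3))
e=arm.snapshot("wrist"); cv2.imwrite("pics/w6.png",e["image"])
E
```

```text
[ 0.44605733 -0.18608089  0.27542718] [ 0.54876313 -0.83733337 -0.01843992] [ 0.93886572  0.09561176 -0.67297141  1.84279256  0.06257436  1.22698205
  1.7721016 ] [[ 0.046  0.999 -0.002]
 [ 0.999 -0.046  0.001]
 [ 0.001 -0.002 -1.   ]]
```

View pics/w6.png

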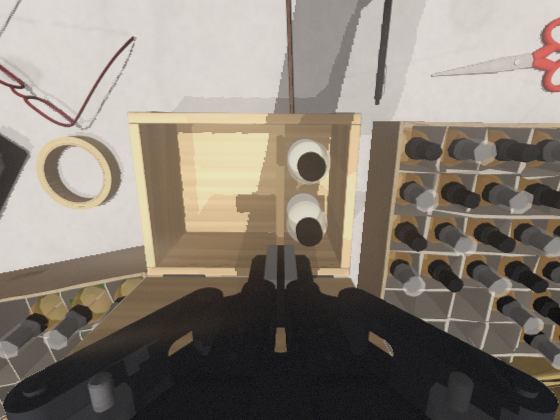

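>>> play_rows(
  deltas=[
    [0,6,9,0],
    [0,10,9,0],
    [0,10,9,0],
    [0,10,1,0],
    [0,8,0,0],
    [0,5,0,0],
    [0,5,0,0],
    [0,5,0,0],
    [0,5,0,0],
    [0,0,0,0],
  ],
)

```text
t: 12.93
ee_pos: [0.5117, -0.1891, 0.2491]
orientation: [0.0, 0.723, 0.69, 0.0]
ft_force: [0.9, -1.0, 0.6]
width: 0.0
```

>>> play_rows(
  deltas=[
    [0,4,0,0],
    [0,4,0,0],
    [0,4,0,0],
    [0,4,0,0],
    [0,0,0,0],
  ],
)

```text
t: 13.35
ee_pos: [0.5275, -0.19, 0.2488]
orientation: [0.0, 0.723, 0.69, 0.0]
ft_force: [0.6, -1.0, 0.4]
width: 0.0001
```

>>> play_rows(
  deltas=[
    [0,3,0,0],
    [0,3,0,0],
    [0,3,0,0],
    [0,0,0,0],
  ],
)

```text
t: 13.68
ee_pos: [0.5362, -0.1902, 0.2486]
orientation: [-0.0, 0.723, 0.691, 0.0]
ft_force: [-0.2, 0.4, -0.5]
width: -0.0001
```

>>> play_rows(
  deltas=[
    [0,3,0,0],
    [0,3,0,0],
    [0,3,0,0],
    [0,0,0,0],
  ],
)

```text
t: 14.02
ee_pos: [0.5452, -0.1907, 0.2486]
orientation: [-0.0, 0.723, 0.691, 0.0]
ft_force: [-0.5, -0.3, 0.1]
width: 0.0
```

```bash
python3 - <<'E'
from bench import arm
import cv2,numpy as np
d=arm.snapshot("scene"); np.savez("s5.npz",**d)
e=arm.snapshot("wrist")
a=cv2.resize(d["image"][90:290,140:340],(400,400),interpolation=cv2.INTER_CUBIC)
b=cv2.resize(e["image"],(400,300))
c=np.zeros((400,800,3),np.uint8);c[:,:400]=a;c[:300,400:]=b
cv2.imwrite("pics/c8.png",c)
E
```

```text
(no output)
```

View pics/c8.png

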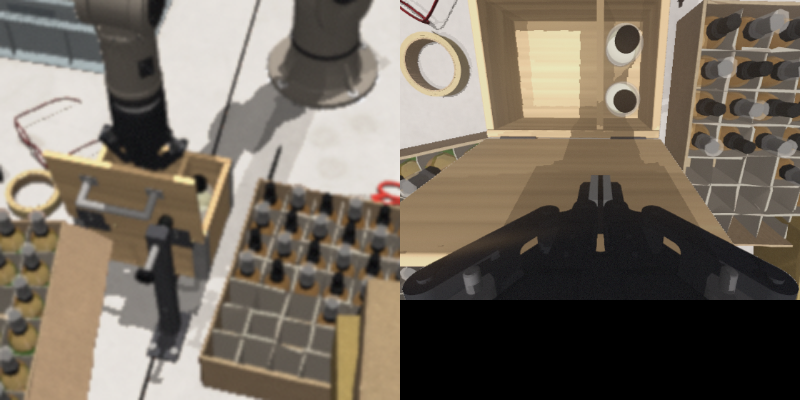

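The lid is past upright (inner face visible below the hinge line) and the finger is not yet touching it. Moving on in small steps.

>>> play_rows(
  deltas=[
    [0,2,0,0],
    [0,2,0,0],
    [0,2,0,0],
    [0,0,0,0],
  ],
)

```text
t: 14.45
ee_pos: [0.5511, -0.191, 0.2488]
orientation: [0.0, 0.723, 0.69, 0.0]
ft_force: [-0.7, 0.0, -1.9]
width: 0.0002
```

>>> play_rows(
  deltas=[
    [0,2,0,0],
    [0,1,0,0],
    [0,1,0,0],
    [0,0,0,0],
  ],
)

```text
t: 14.78
ee_pos: [0.555, -0.1913, 0.2488]
orientation: [0.0, 0.723, 0.69, 0.0]
ft_force: [-1.4, -0.2, -1.0]
width: -0.0001
```

>>> play_rows(
  deltas=[
    [0,1,0,0],
    [0,1,0,0],
    [0,1,0,0],
    [0,0,0,0],
  ],
)

```text
t: 15.12
ee_pos: [0.5579, -0.1914, 0.2488]
orientation: [0.0, 0.723, 0.69, 0.0]
ft_force: [-1.1, -0.3, -0.2]
width: -0.0
```

>>> play_rows(
  deltas=[
    [0,1,0,0],
    [0,1,0,0],
    [0,1,0,0],
    [0,0,0,0],
  ],
)

```text
t: 15.45
ee_pos: [0.561, -0.1915, 0.2489]
orientation: [0.0, 0.723, 0.69, 0.0]
ft_force: [-1.4, -0.5, -0.8]
width: 0.0003
```

>>> play_rows(
  deltas=[
    [0,1,0,0],
    [0,1,0,0],
    [0,1,0,0],
    [0,0,0,0],
  ],
)

```text
t: 15.78
ee_pos: [0.564, -0.1917, 0.2488]
orientation: [0.0, 0.723, 0.69, 0.0]
ft_force: [-1.5, 0.2, -0.7]
width: 0.0002
```

>>> play_rows(
  deltas=[
    [0,1,0,0],
    [0,1,0,0],
    [0,1,0,0],
    [0,0,0,0],
  ],
)

```text
t: 16.12
ee_pos: [0.5669, -0.1918, 0.2488]
orientation: [0.0, 0.723, 0.69, 0.0]
ft_force: [-1.2, -0.5, -0.9]
width: 0.0002
```

>>> play_rows(
  deltas=[
    [0,1,0,0],
    [0,1,0,0],
    [0,1,0,0],
    [0,0,0,0],
  ],
)

```text
t: 16.45
ee_pos: [0.57, -0.1919, 0.2489]
orientation: [0.0, 0.723, 0.69, 0.0]
ft_force: [-0.8, -0.4, -1.3]
width: -0.0
```

>>> play_rows(
  deltas=[
    [0,1,0,0],
    [0,1,0,0],
    [0,0,0,0],
  ],
)

```text
t: 16.7
ee_pos: [0.5719, -0.192, 0.2488]
orientation: [0.0, 0.723, 0.69, 0.0]
ft_force: [-1.0, 0.2, -0.2]
width: -0.0001
```

>>> play_rows(
  deltas=[
    [0,1,0,0],
    [0,1,0,0],
    [0,0,0,0],
  ],
)

```text
t: 16.95
ee_pos: [0.5739, -0.1921, 0.2488]
orientation: [0.0, 0.723, 0.69, 0.0]
ft_force: [-1.5, 0.2, -0.7]
width: -0.0
```

>>> play_rows(
  deltas=[
    [0,1,0,0],
    [0,1,0,0],
    [0,0,0,0],
  ],
)

```text
t: 17.2
ee_pos: [0.5759, -0.1922, 0.2488]
orientation: [0.0, 0.723, 0.69, 0.0]
ft_force: [-0.8, -0.9, 0.7]
width: 0.0002
```

>>> play_rows(
  deltas=[
    [0,1,0,0],
    [0,1,0,0],
    [0,0,0,0],
  ],
)

```text
t: 17.45
ee_pos: [0.5779, -0.1923, 0.2488]
orientation: [0.0, 0.723, 0.69, 0.0]
ft_force: [-1.5, 0.2, -0.0]
width: -0.0002
```

>>> play_rows(
  deltas=[
    [0,1,0,0],
    [0,1,0,0],
    [0,0,0,0],
  ],
)

```text
t: 17.7
ee_pos: [0.5792, -0.1924, 0.2486]
orientation: [-0.0, 0.723, 0.69, -0.0]
ft_force: [-3.7, 0.4, 0.2]
width: 0.0003
```

```bash
python3 - <<'E'
from bench import arm
import cv2,numpy as np
print(arm.get_state()["ft_force"])
d=arm.snapshot("scene"); np.savez("s6.npz",**d)
cv2.imwrite("pics/c9.png",cv2.resize(d["image"][130:270,160:300],(600,600),interpolation=cv2.INTER_CUBIC))
E
```

```text
[-3.66591874  0.39782515  0.16541238]
```

View pics/c9.png

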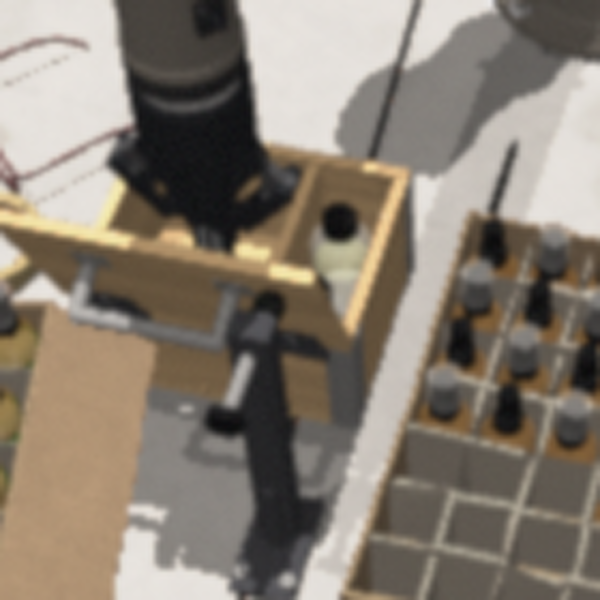

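Force has risen to 3.7 N and the lid is at the buffer. Now I'll press in fine steps.

>>> play_rows(
  deltas=[
    [0,1,0,0],
    [0,0,0,0],
  ],
)

```text
t: 17.92
ee_pos: [0.5797, -0.1924, 0.2485]
orientation: [-0.001, 0.723, 0.69, -0.001]
ft_force: [-5.3, -0.0, 0.0]
width: -0.0001
```

>>> play_rows(
  deltas=[
    [0,1,0,0],
    [0,1,0,0],
    [0,0,0,0],
  ],
)

```text
t: 18.17
ee_pos: [0.5805, -0.1925, 0.2482]
orientation: [-0.002, 0.724, 0.69, -0.002]
ft_force: [-8.6, 0.7, 1.4]
width: 0.0
```

>>> play_rows(
  deltas=[
    [0,0.7,0,0],
    [0,0,0,0],
    [0,0,0,0],
    [0,0,0,0],
  ],
)

```text
t: 18.5
ee_pos: [0.5807, -0.1925, 0.2481]
orientation: [-0.002, 0.724, 0.69, -0.002]
ft_force: [-8.2, -0.3, 1.0]
width: -0.0003
```

>>> play_rows(
  deltas=[
    [0,0.6,0,0],
    [0,0,0,0],
    [0,0,0,0],
    [0,0,0,0],
  ],
)

```text
t: 18.83
ee_pos: [0.5809, -0.1925, 0.2481]
orientation: [-0.003, 0.724, 0.69, -0.003]
ft_force: [-8.7, 1.2, 2.2]
width: 0.0002
```

>>> play_rows(
  deltas=[
    [0,0,0,0],
    [0,0,0,0],
    [0,0,0,0],
    [0,0,0,0],
    [0,0,0,0],
    [0,0,0,0],
    [0,0,0,0],
  ],
)

```text
t: 19.42
ee_pos: [0.5809, -0.1925, 0.2481]
orientation: [-0.003, 0.724, 0.69, -0.003]
ft_force: [-10.3, 1.4, 2.1]
width: -0.0001
```

>>> play_rows(
  deltas=[
    [0,0,0,0],
    [0,0,0,0],
    [0,0,0,0],
    [0,0,0,0],
    [0,0,0,0],
    [0,0,0,0],
    [0,0,0,0],
  ],
)

```text
t: 20.0
ee_pos: [0.5809, -0.1925, 0.2481]
orientation: [-0.003, 0.724, 0.69, -0.003]
ft_force: [-10.1, 1.6, 2.1]
width: -0.0003
```

>>> play_rows(
  deltas=[
    [0,0,0,0],
    [0,0,0,0],
    [0,0,0,0],
    [0,0,0,0],
    [0,0,0,0],
    [0,0,0,0],
  ],
)

```text
t: 20.5
ee_pos: [0.5809, -0.1925, 0.2481]
orientation: [-0.003, 0.724, 0.69, -0.003]
ft_force: [-10.8, 0.7, 2.5]
width: 0.0001
```

>>> play_rows(
  deltas=[
    [0,-1,0,0],
    [0,-1,0,0],
    [0,-1,0,0],
    [0,-1,0,0],
    [0,-1,0,0],
    [0,-2,0,0],
    [0,-4,0,0],
    [0,-8,-2,0],
    [0,-15,-5,0],
    [0,-20,-10,0],
    [0,-20,-20,0],
    [0,-15,-25,0],
    [0,-5,-25,0],
    [0,0,-15,0],
    [0,0,0,0],
  ],
)

```text
t: 21.75
ee_pos: [0.4915, -0.1885, 0.3552]
orientation: [0.004, 0.724, 0.69, 0.001]
ft_force: [-0.3, 0.5, 0.0]
width: -0.0002
```

```bash
python3 - <<'E'
from bench import arm
from h import *
import cv2
s=arm.get_state();print(s["t"],s["ee_pos"],s["ft_force"],s["joints"])
d=arm.snapshot("scene"); np.savez("s7.npz",**d)
e=arm.snapshot("wrist"); np.savez("w7.npz",**e)
f=arm.snapshot("top"); np.savez("t7.npz",**f)
cv2.imwrite("pics/c10.png",cv2.resize(d["image"][130:270,160:300],(600,600),interpolation=cv2.INTER_CUBIC))
cv2.imwrite("pics/w7.png",e["image"])
E
```

```text
21.75 [ 0.49151121 -0.18850576  0.35520315] [-0.31392957  0.4704767   0.0058455 ] [ 0.90106458  0.13588408 -0.6895833   1.63240092  0.09017305  1.39628936
  1.72452989]
```

View pics/c10.png

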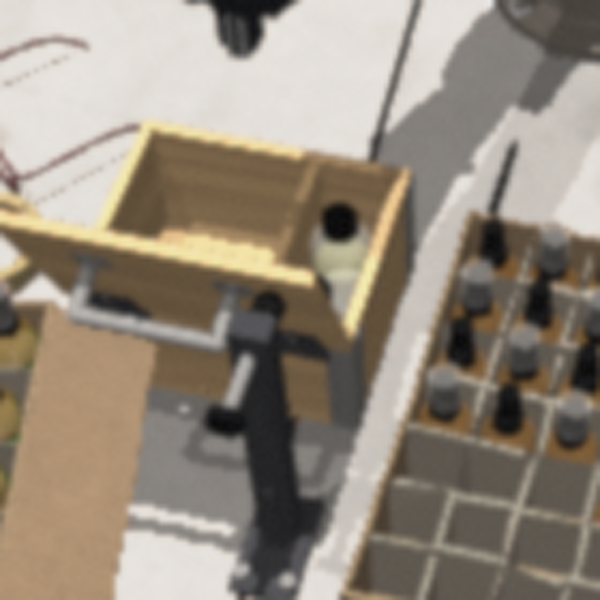

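View pics/w7.png

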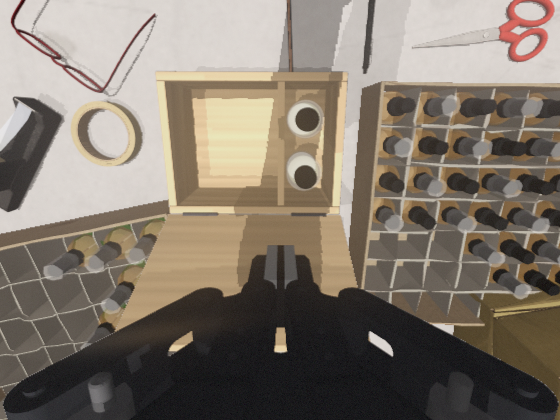

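The lid stays on the buffer, edge unchanged at about (160,265) in the crop. The case rim is now visible, with outer corners at (156,71), (347,71), (341,213) and (170,213). Next I'll compute the cell centre.

```bash
python3 - <<'E'
from h import *
import cv2
W=dict(np.load("w7.npz"));T=dict(np.load("top0.npz"));S=dict(np.load("scene0.npz"))
for n,q in dict(Fm=(156,71),Fp=(347,71),Rp=(341,213),Rm=(170,213),iFm=(176,82),iFd=(278,82),iRd=(277,205),iRm=(181,206)).items(): print(n,np.round(plane(W,q,.12),4))
# cap centroids by dark mask
for n,D,(x0,y0,x1,y1) in(("T",T,(185,248,207,270)),("S",S,(355,174,377,192))):
    g=cv2.cvtColor(D["image"][y0:y1,x0:x1],cv2.COLOR_BGR2GRAY); m=g<50
    ys,xs=np.nonzero(m); c=(xs.mean()+x0,ys.mean()+y0); print(n,c,m.sum(),plane(D,c,.102).round(4),plane(D,c,.09).round(4))
cv2.imwrite("pics/w7c.png",cv2.resize(W["image"][60:225,145:355],None,fx=3,fy=3,interpolation=cv2.INTER_CUBIC))
E
```

```text
Fm [ 0.361 -0.324  0.12 ]
Fp [ 0.3717 -0.1061  0.12  ]
Rp [ 0.5416 -0.1115  0.12  ]
Rm [ 0.5311 -0.3339  0.12  ]
iFm [ 0.3738 -0.3029  0.12  ]
iFd [ 0.3795 -0.1854  0.12  ]
iRd [ 0.5269 -0.1941  0.12  ]
iRm [ 0.5223 -0.3182  0.12  ]
T (np.float64(195.05714285714285), np.float64(259.34285714285716)) 35 [0.3331 0.2654 0.102 ] [0.3332 0.2674 0.09  ]
S (np.float64(365.0), np.float64(182.76923076923077)) 39 [0.3417 0.2614 0.102 ] [0.3314 0.263  0.09  ]
```

View pics/w7c.png

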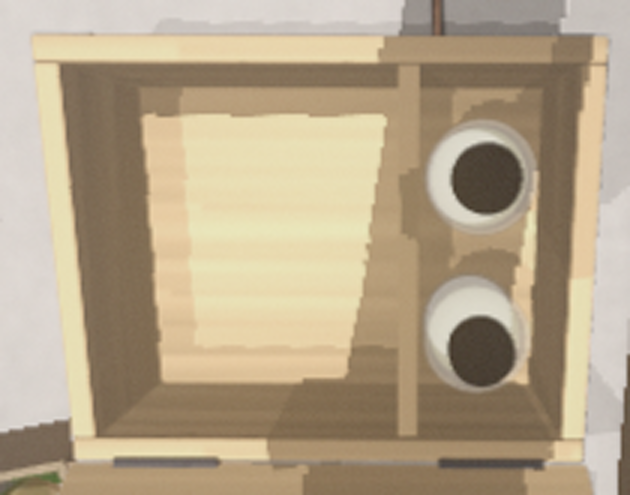

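>>> play_rows(
  deltas=[
    [10,-5,0,0],
    [25,-11,0,0],
    [30,-13,0,0],
    [30,-13,0,0],
    [30,-13,0,0],
    [30,-13,0,0],
    [30,-12,0,0],
    [30,-11,0,0],
    [30,-11,0,0],
    [30,-11,0,0],
    [30,-11,0,0],
    [30,-11,0,0],
    [30,-11,0,0],
    [30,-11,0,0],
    [30,-11,0,0],
    [15,-5,0,0],
    [5,-2,0,0],
    [0,0,0,0],
  ],
  jaw=1,
)

```text
t: 23.4
ee_pos: [0.3346, 0.2653, 0.3499]
orientation: [-0.0, 0.722, 0.692, -0.001]
ft_force: [-0.4, 0.3, -0.1]
width: 0.0852
```

```bash
python3 - <<'E'
from bench import arm
from h import *
import cv2
s=arm.get_state();print(s["t"],s["ee_pos"],s["ft_force"],s["joints"],rot(s["orientation"]).round(3))
e=arm.snapshot("wrist"); np.savez("w8.npz",**e)
cv2.imwrite("pics/w8.png",e["image"])
E
```

```text
23.4 [0.33462909 0.26534918 0.34987186] [-0.36626796  0.25889365 -0.14013484] [ 0.67064934 -0.18819917 -1.24667345  1.81945521 -0.18127156  1.3875333
  0.9905498 ] [[ 0.043  0.999 -0.001]
 [ 0.999 -0.043 -0.001]
 [-0.001 -0.001 -1.   ]]
```

View pics/w8.png

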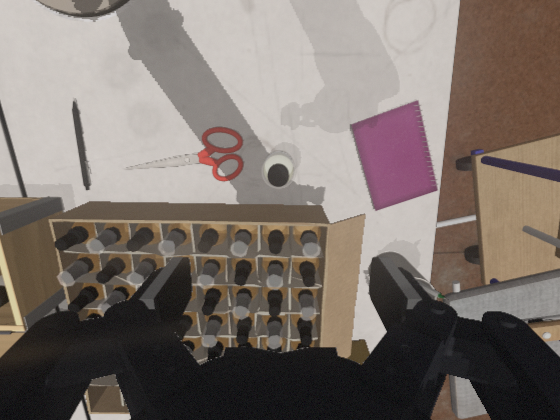

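The wrist view shows the cap at (278,174), the scissors to its left (handles at 240,140–165) and the carton front edge at rows 205–222.

```bash
python3 - <<'E'
from h import *
import cv2
W=dict(np.load("w8.npz"));T=dict(np.load("top0.npz"));S=dict(np.load("scene0.npz"))
im=W["image"]; g=cv2.cvtColor(im[155:195,255:300],cv2.COLOR_BGR2GRAY)
n,l,st,c=cv2.connectedComponentsWithStats((g<50).astype(np.uint8)); print(st,c)
i=1+np.argmax(st[1:,4]); cap=c[i]+[255,155]
for z in(.102,.09): print("cap",z,plane(W,cap,z).round(4))
print(tri((W,cap),(T,(195.1,259.3)),(S,(365,182.8))))
print("foot arc", [plane(W,q,0.).round(3) for q in((278,150),(262,170),(295,170))])
for z in(0,.06,.1): print("carton edge",z,plane(W,(270,207),z).round(3),plane(W,(270,221),z).round(3))
print("sciss",plane(W,(243,160),.0).round(3))
cv2.imwrite("pics/w8c.png",cv2.resize(im[110:240,200:340],None,fx=4,fy=4,interpolation=cv2.INTER_CUBIC))
E
```

```text
[[   0    0   45   40 1800]] [[22.  19.5]]Traceback (most recent call last):
  File "<stdin>", line 6, in <module>
    return _wrapfunc(a, 'argmax', axis=axis, out=out, **kwds)
    return bound(*args, **kwds)
ValueError: attempt to get argmax of an empty sequence
```

```bash
python3 - <<'E'
from h import *
import cv2
W=dict(np.load("w8.npz"));T=dict(np.load("top0.npz"));S=dict(np.load("scene0.npz"))
im=W["image"]; g=cv2.cvtColor(im[155:195,255:300],cv2.COLOR_BGR2GRAY); print(g.min())
n,l,st,c=cv2.connectedComponentsWithStats((g<g.min()+35).astype(np.uint8)); print(st,c)
i=1+np.argmax(st[1:,4]); cap=c[i]+[255,155]
for z in(.102,.09): print("cap",z,plane(W,cap,z).round(4))
print(tri((W,cap),(T,(195.1,259.3)),(S,(365,182.8))))
for z in(0,.06,.1): print("carton edge",z,plane(W,(270,207),z).round(3),plane(W,(270,221),z).round(3))
print("sciss",plane(W,(243,160),.0).round(3))
cv2.imwrite("pics/w8c.png",cv2.resize(im[110:240,200:340],None,fx=4,fy=4,interpolation=cv2.INTER_CUBIC))
E
```

```text
54
[[   0    0   45   40 1432]
 [  13    9   21   23  368]] [[21.82122905 19.37430168]
 [22.69565217 19.98913043]]
cap 0.102 [0.3329 0.2625 0.102 ]
cap 0.09 [0.335  0.2623 0.09  ]
(array([0.33402372, 0.26383333, 0.09385745]), [np.float64(1.5), np.float64(2.8), np.float64(1.4)])
carton edge 0 [0.405 0.245 0.   ] [0.43  0.244 0.   ]
carton edge 0.06 [0.388 0.248 0.06 ] [0.41  0.247 0.06 ]
carton edge 0.1 [0.376 0.25  0.1  ] [0.396 0.249 0.1  ]
sciss [0.324 0.206 0.   ]
```

View pics/w8c.png

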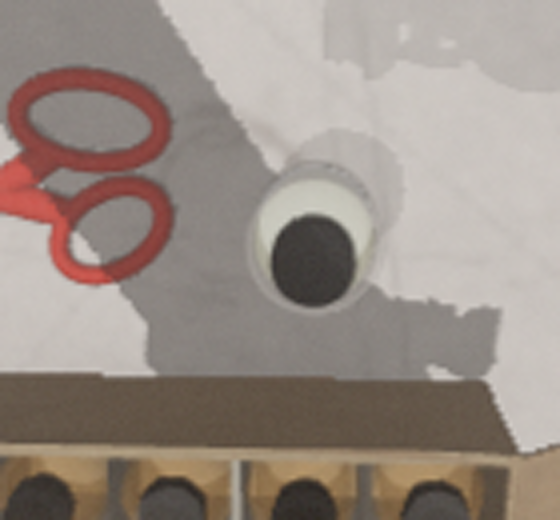

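>>> play_rows(
  deltas=[
    [-2,-1,10,0],
    [0,0,20,0],
    [0,0,25,0],
    [0,0,25,0],
    [0,0,25,0],
    [0,0,25,0],
    [0,0,25,0],
    [0,0,20,0],
    [0,0,15,0],
    [0,0,10,0],
    [0,0,0,0],
  ],
)

```text
t: 24.37
ee_pos: [0.3333, 0.2594, 0.1475]
orientation: [-0.001, 0.724, 0.69, -0.003]
ft_force: [-0.7, -0.4, -0.1]
width: 0.0852
```

```bash
python3 - <<'E'
from bench import arm
from h import *
import cv2
s=arm.get_state();print(s["t"],s["ee_pos"],s["ft_force"],s["joints"].round(3) if hasattr(s["joints"],"round") else s["joints"])
e=arm.snapshot("wrist"); np.savez("w9.npz",**e)
cv2.imwrite("pics/w9.png",e["image"])
E
```

```text
24.3667 [0.33334649 0.25935698 0.14746399] [-0.674649   -0.37143456 -0.1377626 ] [ 0.379  0.244 -1.26   2.12   0.279  0.971  0.488]
```

View pics/w9.png

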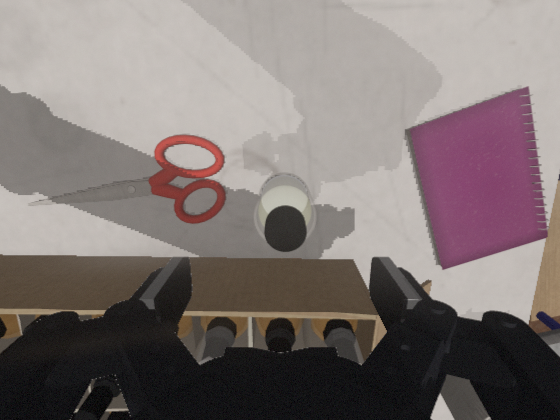

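```bash
python3 - <<'E'
from h import *
W=dict(np.load("w9.npz"))
print(plane(W,(286,228),.102),plane(W,(286,228),.09), plane(W,(284.5,205),0.04))
E
```

```text
[0.33079428 0.26381071 0.102     ] [0.33514264 0.26379118 0.09      ] [0.33227123 0.26335281 0.04      ]
```

>>> play_rows(
  deltas=[
    [2,0,10,0],
    [1,0,18,0],
    [0,0,20,0],
    [0,0,10,0],
    [0,0,0,0],
  ],
)

```text
t: 24.83
ee_pos: [0.3343, 0.2638, 0.0914]
orientation: [-0.0, 0.724, 0.69, -0.002]
ft_force: [-0.6, 0.0, 0.7]
width: 0.0853
```

>>> play_rows(
  deltas=[
    [0,0,12,0],
    [0,0,15,0],
    [0,0,12,0],
    [0,0,7,0],
    [0,0,0,0],
    [0,0,0,0],
  ],
)

```text
t: 25.33
ee_pos: [0.3355, 0.2657, 0.0474]
orientation: [0.0, 0.724, 0.69, 0.0]
ft_force: [-0.0, -0.5, 0.7]
width: 0.0851
```

>>> play_rows(
  deltas=[
    [0,0,0,0],
    [0,0,0,0],
    [0,0,0,0],
    [0,0,0,0],
    [0,0,0,0],
    [0,0,0,0],
    [0,0,0,0],
  ],
  jaw=0.4,
  force=25,
)

```text
t: 25.92
ee_pos: [0.3356, 0.2652, 0.0474]
orientation: [0.001, 0.724, 0.69, 0.0]
ft_force: [-0.8, -2.4, 6.3]
width: 0.0495
```

```bash
python3 - <<'E'
from bench import arm
from h import *
import cv2
s=arm.get_state();print(s["t"],s["ee_pos"],s["ft_force"],s["width"],s["joints"].round(3))
e=arm.snapshot("wrist"); 
cv2.imwrite("pics/w10.png",e["image"])
E
```

```text
25.9167 [0.33564886 0.26523483 0.04740514] [-0.84679112 -2.44116727  6.30118659] 0.04947290794129307 [ 0.14   0.435 -1.065  2.203  0.545  0.795  0.239]
```

View pics/w10.png

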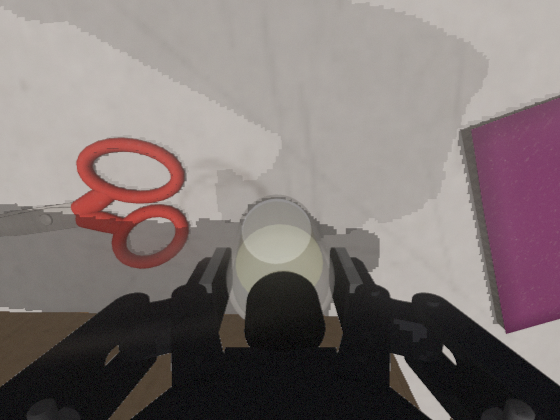

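Bottle gripped at 49.5 mm. Lifting.

>>> play_rows(
  deltas=[
    [0,0,0,0],
    [0,0,-5,0],
    [0,0,-12,0],
    [0,0,-20,0],
    [0,0,-22,0],
    [0,0,-22,0],
    [0,0,-22,0],
    [0,0,-22,0],
    [0,0,-22,0],
    [0,0,-22,0],
    [0,0,-20,0],
    [0,0,-11,0],
    [0,0,0,0],
  ],
  jaw=0,
  force=35,
)

```text
t: 27.05
ee_pos: [0.3361, 0.2668, 0.2489]
orientation: [0.002, 0.724, 0.69, 0.002]
ft_force: [0.2, -0.9, -2.2]
width: 0.0494
```

```bash
python3 - <<'E'
from bench import arm
s=arm.get_state();print(s["t"],s["ee_pos"],s["ft_force"],s["width"],s["joints"].round(3))
E
```

```text
27.05 [0.33614801 0.26676335 0.24889144] [ 0.17907823 -0.94689858 -2.22619422] 0.04938733492925203 [ 0.546  0.008 -1.305  1.984  0.012  1.151  0.76 ]
```

>>> play_rows(
  deltas=[
    [-10,5,0,0],
    [-20,8,0,0],
    [-26,10,0,0],
    [-26,10,0,0],
    [-26,10,0,0],
    [-26,10,0,0],
    [-26,10,0,0],
    [-26,10,0,0],
    [-26,8,0,0],
    [-26,6,0,0],
    [-26,6,0,0],
    [-26,6,0,0],
    [-26,6,0,0],
    [-26,6,0,0],
    [-26,6,0,0],
    [-26,6,0,0],
    [-26,5,0,0],
    [-26,5,0,0],
    [-26,4,0,0],
    [0,0,0,0],
  ],
)

```text
t: 28.72
ee_pos: [0.4487, -0.2182, 0.2448]
orientation: [-0.0, 0.726, 0.688, -0.001]
ft_force: [0.4, -0.1, -1.1]
width: 0.0492
```

```bash
python3 - <<'E'
from bench import arm
from h import *
s=arm.get_state();print(s["t"],s["ee_pos"],s["ft_force"],s["width"],s["joints"].round(3),rot(s["orientation"]).round(3))
E
```

```text
28.7167 [ 0.44874543 -0.21820373  0.24479442] [ 0.44430014 -0.07558021 -1.12969814] 0.04922413295707119 [ 1.007  0.16  -0.71   1.854  0.114  1.17   1.775] [[ 0.054  0.999 -0.002]
 [ 0.999 -0.054 -0.001]
 [-0.001 -0.002 -1.   ]]
```

>>> play_rows(
  deltas=[
    [-12,1,0,0],
    [-15,1,0,0],
    [-8,1,0,0],
    [0,0,0,0],
  ],
)

```text
t: 29.05
ee_pos: [0.4508, -0.2499, 0.2463]
orientation: [-0.0, 0.724, 0.689, -0.0]
ft_force: [-0.1, -0.2, -1.2]
width: 0.0495
```

```bash
python3 - <<'E'
from bench import arm
from h import *
import cv2
s=arm.get_state();print(s["t"],s["ee_pos"],s["ft_force"],s["width"])
e=arm.snapshot("wrist");d=arm.snapshot("scene")
a=cv2.resize(d["image"][90:290,140:340],(400,400),interpolation=cv2.INTER_CUBIC)
b=cv2.resize(e["image"],(400,300))
c=np.zeros((400,800,3),np.uint8);c[:,:400]=a;c[:300,400:]=b
cv2.imwrite("pics/c11.png",c)
E
```

```text
29.05 [ 0.45076089 -0.2498861   0.24625129] [-0.12663586 -0.18180263 -1.17585207] 0.049539333098364044
```

View pics/c11.png

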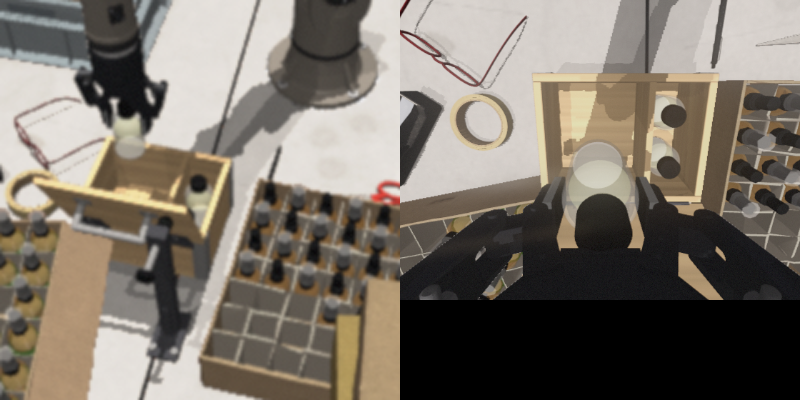

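The bottle hangs upright over the empty cell and the lid is still on its buffer. To give the wide knuckles room inside the cell, I'll turn the jaws onto the cell's diagonal before lowering.

>>> play_rows(
  deltas=[
    [-3,0,0,0],
    [0,0,0,0.1],
    [0,0,0,0.1],
    [0,0,0,0.1],
    [0,0,0,0.1],
    [0,0,0,0.1],
    [0,0,0,0.1],
    [0,0,0,0.1],
    [0,0,0,0],
    [0,0,0,0],
  ],
)

```text
t: 29.98
ee_pos: [0.4512, -0.2499, 0.247]
orientation: [0.0, 0.916, 0.402, 0.0]
ft_force: [0.2, -0.1, -0.4]
width: 0.0491
```

```bash
python3 - <<'E'
from bench import arm
from h import *
import cv2
s=arm.get_state();print(s["t"],s["ee_pos"],s["ft_force"],s["width"]); Rm=rot(s["orientation"]);print(Rm.round(3))
print("tool shift to target",(Rm.T@(np.array([.450,-.253,.0])-s["ee_pos"])*1000).round(1))
e=arm.snapshot("wrist"); cv2.imwrite("pics/w12.png",e["image"])
E
```

```text
29.9833 [ 0.45123755 -0.24989335  0.2469797 ] [ 0.18457457 -0.05791969 -0.35916448] 0.04908975194357987
[[ 0.677  0.736  0.   ]
 [ 0.736 -0.677 -0.   ]
 [-0.     0.    -1.   ]]
tool shift to target [ -3.1   1.1 247. ]
```

View pics/w12.png

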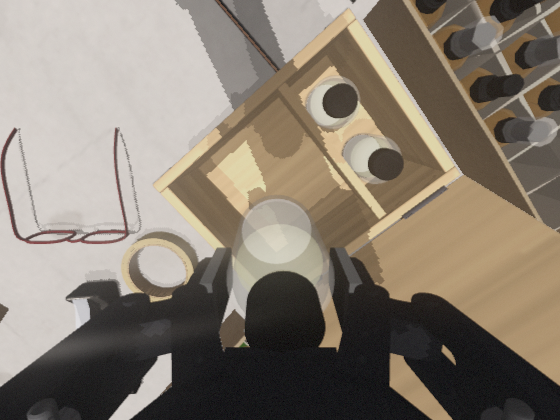

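>>> play_rows(
  deltas=[
    [-2,1,10,0],
    [-1,0,18,0],
    [0,0,20,0],
    [0,0,20,0],
    [0,0,20,0],
    [0,0,18,0],
    [0,0,15,0],
    [0,0,12,0],
    [0,0,0,0],
  ],
)

```text
t: 30.78
ee_pos: [0.4477, -0.2525, 0.1109]
orientation: [-0.002, 0.916, 0.401, -0.001]
ft_force: [-0.5, 0.1, -2.1]
width: 0.0492
```

>>> play_rows(
  deltas=[
    [0,0,8,0],
    [0,0,8,0],
    [0,0,8,0],
    [0,0,8,0],
    [0,0,6,0],
    [0,0,4,0],
    [0,0,0,0],
  ],
)

```text
t: 31.37
ee_pos: [0.4492, -0.253, 0.0708]
orientation: [-0.001, 0.916, 0.401, -0.001]
ft_force: [-1.7, -0.5, -0.9]
width: 0.0491
```

>>> play_rows(
  deltas=[
    [0,0,4,0],
    [0,0,4,0],
    [0,0,3,0],
    [0,0,0,0],
  ],
)

```text
t: 31.7
ee_pos: [0.45, -0.2535, 0.0607]
orientation: [0.0, 0.916, 0.4, 0.0]
ft_force: [0.5, 0.5, -1.0]
width: 0.0494
```

>>> play_rows(
  deltas=[
    [0,0,1,0],
    [0,0,1,0],
    [0,0,0,0],
  ],
)

```text
t: 31.95
ee_pos: [0.4506, -0.2541, 0.0605]
orientation: [0.001, 0.916, 0.4, 0.0]
ft_force: [-2.0, 0.4, 9.3]
width: 0.0493
```

```bash
python3 - <<'E'
from bench import arm
from h import *
import cv2
s=arm.get_state();print(s["ft_force"],s["moment"])
e=arm.snapshot("wrist");d=arm.snapshot("scene")
a=cv2.resize(d["image"][120:270,160:310],(400,400),interpolation=cv2.INTER_CUBIC)
b=cv2.resize(e["image"],(400,300))
c=np.zeros((400,800,3),np.uint8);c[:,:400]=a;c[:300,400:]=b
cv2.imwrite("pics/c13.png",c)
E
```

```text
[-2.03348232  0.40794497  9.30204221] [ 0.143945    0.49590978 -0.03371753]
```

View pics/c13.png

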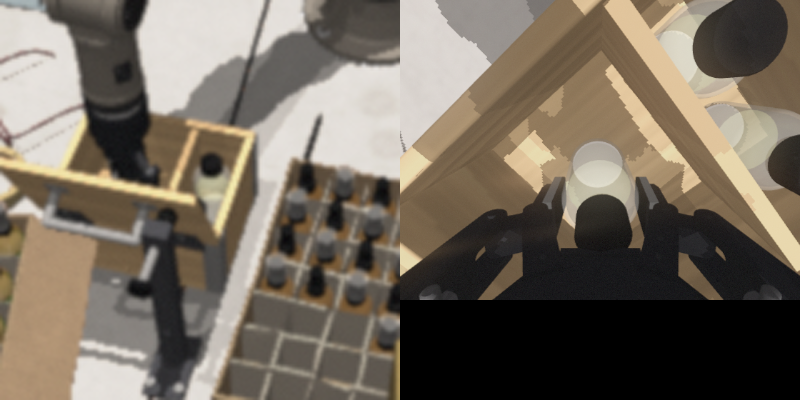

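The foot is on the floor with a light 9 N contact. I'll ease off 1 mm and open the jaws gently to about 60 mm.

>>> play_rows(
  deltas=[
    [0,0,-1,0],
    [0,0,0,0],
  ],
)

```text
t: 32.22
ee_pos: [0.4503, -0.2537, 0.0605]
orientation: [0.001, 0.916, 0.4, 0.0]
ft_force: [-0.2, 0.1, 5.0]
width: 0.0492
```

>>> play_rows(
  deltas=[
    [0,0,0,0],
    [0,0,0,0],
    [0,0,0,0],
    [0,0,0,0],
    [0,0,0,0],
    [0,0,0,0],
  ],
  jaw=0.7,
  force=20,
)

```text
t: 32.72
ee_pos: [0.4497, -0.2533, 0.0597]
orientation: [-0.0, 0.916, 0.4, -0.0]
ft_force: [1.1, 0.7, 0.1]
width: 0.0593
```

```bash
python3 - <<'E'
from bench import arm
from h import *
import cv2
s=arm.get_state();print(s["ee_pos"],s["ft_force"],s["moment"],s["width"])
e=arm.snapshot("wrist");cv2.imwrite("pics/w14.png",e["image"])
E
```

```text
[ 0.44973058 -0.25330553  0.05967714] [1.12274402 0.67477405 0.08952311] [ 0.00681829 -0.01896244  0.04116529] 0.059348642449489564
```

View pics/w14.png

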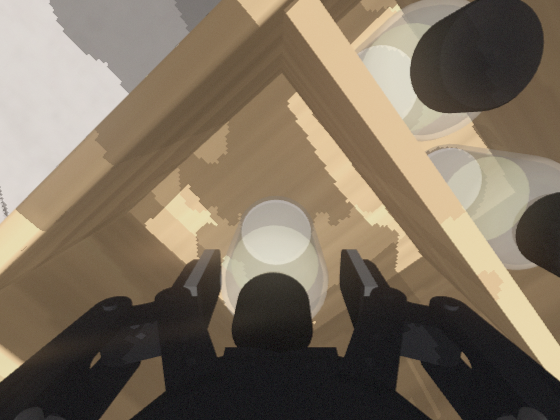

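Released with no remaining force, and clear gaps on both sides of the bottle. Rising straight up.

>>> play_rows(
  deltas=[
    [0,0,-2,0],
    [0,0,-4,0],
    [0,0,-8,0],
    [0,0,-12,0],
    [0,0,-16,0],
    [0,0,-20,0],
    [0,0,-25,0],
    [0,0,-25,0],
    [0,0,-25,0],
    [0,0,-25,0],
    [0,0,-25,0],
    [0,0,-25,0],
    [0,0,-15,0],
    [0,0,0,0],
  ],
)

```text
t: 33.93
ee_pos: [0.4521, -0.2538, 0.2919]
orientation: [0.004, 0.916, 0.401, 0.002]
ft_force: [0.3, -0.4, -1.2]
width: 0.0597
```

```bash
python3 - <<'E'
from bench import arm
from h import *
import cv2
s=arm.get_state();print(s["t"],s["ee_pos"],s["ft_force"])
e=arm.snapshot("wrist");d=arm.snapshot("scene");np.savez("w15.npz",**e);np.savez("s15.npz",**d)
a=cv2.resize(d["image"][120:270,160:310],(400,400),interpolation=cv2.INTER_CUBIC)
b=cv2.resize(e["image"],(400,300))
c=np.zeros((400,800,3),np.uint8);c[:,:400]=a;c[:300,400:]=b
cv2.imwrite("pics/c15.png",c)
E
```

```text
33.9333 [ 0.45205162 -0.25383461  0.29193893] [ 0.28111378 -0.44873699 -1.21125332]
```

View pics/c15.png

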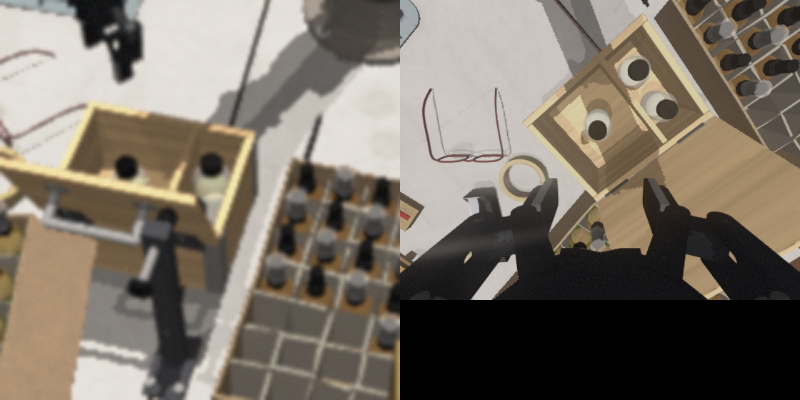

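```bash
python3 - <<'E'
from bench import arm
from h import *
import cv2
a=np.load("s15.npz")["image"];b=np.load("s7.npz")["image"]
y,x=slice(185,240),slice(160,250)
d=cv2.absdiff(a,b).max(2); print("lid/stop diff mean",d[y,x].mean(),(d[y,x]>40).sum(), "shift",cv2.phaseCorrelate(np.float32(a[y,x,1]),np.float32(b[y,x,1])))
# cap position in cell (cap top z .112)
W=dict(np.load("w15.npz")); print("cap px at",(597-400)*1.4,130*1.4, plane(W,((597-400)*1.4,130*1.4),.1).round(3))
arm.hand_in(); print("handed in",arm.get_state()["t"])
E
```

```text
lid/stop diff mean 3.3604040404040405 76 shift ((0.0012814891134098616, -0.024030076400119782), 0.8839642794926962)
cap px at 275.79999999999995 182.0 [ 0.447 -0.256  0.1  ]
the job is handed in; nothing more can be done
the job is handed in; nothing more can be done
```

The lid is resting on the buffer and the loose bottle is standing upright in the empty cell. I handed the job in at about 34 s of the 72 s allowed; no verdict is reported.

- **Lid:** I lifted it by the bar to about 1.2 rad, let go, and pushed it over with closed fingers on the inner face. The buffer was felt at TCP x ≈ 0.579. I held the push for about 1.7 s, with readings of 8.7 to 10.8 N, then backed off slowly. Later scene pictures show no lid movement (image shift about 0.02 px).
- **Bottle:** I gripped it round the body, lowered it into the cell with the jaws on the diagonal, and released it after feeling the floor. The last picture shows it upright at about (0.447, -0.256). My computed cell centre is (0.450, -0.253). The other bottles, tape and case looked unmoved.

**What went wrong or disagreed:**
- **Jam on the first push:** The lid's top edge caught under the gripper near the knuckles, and the upward force read 37.9 N. That is close to the 40 N limit, and I only read force at the end of each move, so I can't rule out a higher peak in between. I backed off, turned the tool 90° and pushed again without trouble.
- **Swing by the bar:** Side forces of about 16 N showed up because my arc estimate was a few mm off.
- **Bottle floor contact:** It came about 3 mm higher than I had worked out, probably because the bottle shifted slightly in the grip.

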